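# Tip a batch of coin tubes into the basket with the ratchet tray

## Task

First press the tipping tray up to level so that its pawl holds it, and load every coin tube from the desk onto the tray. With all of them on it, lift the red pawl clear of the toothed wheel so that the drum turns back, the tray tips right over and the tubes slide into the red basket, then let the pawl drop. Finish with every tube in the basket, the tray pressed up level again and held by its dropped pawl, and the other things on the desk left where they were.

Things in the scene. Friction and masses are not known exactly. Their poses are not given: they have to be found in the camera images.
- tray_floor (a point): On the floor of the aluminium tipping tray, straight above its shaft (shaft axis 27 mm below the floor, 170 mm above the table). Axes: x along the shaft to the toothed wheel, y to the open lip, z out of the floor. Inside the floor runs x -91 to +91, y -85 to +132 mm; rear wall 25 mm high, side walls 18 mm, no wall at the +y lip.
- tray (a joint): Turn of drum, toothed wheel and tray (one piece), rad: 0 level (stop), 0.95 fully tipped, lip down over the basket (stop). A damped spring always urges it to tip, about 0.4 N m, within about 1 s when free. The dropped pawl stops tipping at about 0.06, 0.32, 0.58 or 0.84; towards 0 it turns freely, pawl clicking over. Held at about 0.06 is level.
- paddle (a point): Middle of the top face of the yellow paddle outside the tray's rear wall, flush with its floor, 115 mm behind the shaft: 110 mm (x) by 40 mm (y) by 6 mm. Pressing it straight down with closed fingers, about 3 to 6 N, raises the tray to level. Axes as tray_floor.
- pawl (a joint): Lift of the red pawl about its pivot, rad: about 0 = tip dropped fully into a tooth gap, 0.12 = tip clear of all teeth, 0.8 = stop. It rides up to about 0.1 over the teeth. A light spring and its weight drop it when let go (1 to 2 N at the knob); 5 to 10 N frees it when the tray leans on it.
- pawl_knob (a point): Middle of the red block knob on the pawl, 14 mm (x) by 20 mm (y) by 34 mm (z), its top 278 mm above the table when down. Free all round and above; pinch it across x or y and lift. It swings about pawl_hinge, which is 45 mm to +y and 36 mm below. Axes as the stand's when the pawl is at 0.
- pawl_hinge (a point): Centre of the pawl's pivot, whose axis is the stand's x; the knob moves up and towards +y about it as the pawl lifts. Axes as tipper.
- tipper: Green fixed tipping stand; origin on the table under the middle of the shaft; x along the shaft to the toothed wheel, y to the basket, z up. Base 260 by 135 mm. The steel toothed wheel (96 mm across, 24 teeth) is at x = 125 mm, outside the tray, the pawl above it.
- basket: Red basket with black slots, fixed on the table under the tray's lip; outer 230 (x) by 215 (y) mm, walls and floor 5 mm; far wall (+y) 80 mm high, sides 60 mm, near wall (-y) 45 mm. Origin: centre of the underside; axes as the stand's.
- tube0: Square coin tube, clear with brass coins and blue end caps: 52 mm long (x) by 26 by 26 mm, about 90 g, lying on the table. Origin in its middle. It slides but does not roll. Four to six are present.
- tube1: Square coin tube, clear with brass coins and blue end caps: 52 mm long (x) by 26 by 26 mm, about 90 g, lying on the table. Origin in its middle. It slides but does not roll. Four to six are present.
- tube2: Square coin tube, clear with brass coins and blue end caps: 52 mm long (x) by 26 by 26 mm, about 90 g, lying on the table. Origin in its middle. It slides but does not roll. Four to six are present.
- tube3: Square coin tube, clear with brass coins and blue end caps: 52 mm long (x) by 26 by 26 mm, about 90 g, lying on the table. Origin in its middle. It slides but does not roll. Four to six are present.
- tube4: Square coin tube, clear with brass coins and blue end caps: 52 mm long (x) by 26 by 26 mm, about 90 g, lying on the table. Origin in its middle. It slides but does not roll. Four to six are present.
- tube5: Square coin tube, clear with brass coins and blue end caps: 52 mm long (x) by 26 by 26 mm, about 90 g, lying on the table. Origin in its middle. It slides but does not roll. Four to six are present.
- stamp: Bystander: rubber stamp, 40 by 30 mm foot, 60 mm tall, wooden grip. Origin under its centre.
- tape: Bystander: amber tape roll lying flat, 90 mm across, 20 mm high. Origin under its centre.
- stapler: Bystander: blue stapler, 130 by 34 mm, 50 mm high. Origin under its centre.
- pencup: Bystander: white cup of pens, 74 mm across, 90 mm high, pens to 140 mm. Origin under its centre.
- coinbowl: Bystander: white bowl of coins, 120 mm across, 50 mm high. Origin under its centre.
Things that resemble listed ones, but are neither listed nor needed, are in the scene too. What is shaped like the tube1 but purple or turquoise is not meant. What is shaped like the tube4 but green is not meant.

How it is judged (in metres and radians):
On the way, in this order (a step that is already met when the one before it is completed fails the run):
1. the tray is level (within 0.15 rad) with the pawl dropped in the teeth (value of joint tray below 0.15 rad and value of joint pawl below 0.07 rad), for 0.2 s.
2. every coin tube is on the tray while the tray is level (all of step 1 and x of tube0 in the frame of tray_floor between -0.09 and 0.09 m and y of tube0 in the frame of tray_floor between -0.085 and 0.132 m and z of tube0 in the frame of tray_floor between 0.005 and 0.07 m and x of tube1 in the frame of tray_floor between -0.09 and 0.09 m and y of tube1 in the frame of tray_floor between -0.085 and 0.132 m and z of tube1 in the frame of tray_floor between 0.005 and 0.07 m and x of tube2 in the frame of tray_floor between -0.09 and 0.09 m and y of tube2 in the frame of tray_floor between -0.085 and 0.132 m and z of tube2 in the frame of tray_floor between 0.005 and 0.07 m and x of tube3 in the frame of tray_floor between -0.09 and 0.09 m and y of tube3 in the frame of tray_floor between -0.085 and 0.132 m and z of tube3 in the frame of tray_floor between 0.005 and 0.07 m and x of tube4 in the frame of tray_floor between -0.09 and 0.09 m and y of tube4 in the frame of tray_floor between -0.085 and 0.132 m and z of tube4 in the frame of tray_floor between 0.005 and 0.07 m and x of tube5 in the frame of tray_floor between -0.09 and 0.09 m and y of tube5 in the frame of tray_floor between -0.085 and 0.132 m and z of tube5 in the frame of tray_floor between 0.005 and 0.07 m), for 0.3 s.
3. the tray is tipped right over (beyond 0.75 rad) (value of joint tray above 0.75 rad), for 0.1 s.
At the end, for the whole second after the job is handed in: Every tube present lies at rest inside the red basket (its middle within the walls and lower than 75 mm above the basket's underside); the tray is level within 0.15 rad, held by the pawl, whose tip is dropped into the teeth (pawl under 0.07 rad) (all of step 1 and velocity of joint tray below 0.05 rad/s and x of tube0 in the frame of basket between -0.11 and 0.11 m and y of tube0 in the frame of basket between -0.103 and 0.103 m and z of each of tube0, tube1, tube2, tube3, tube4, tube5 in the frame of basket below 0.075 m and linear speed of each of tube0, tube1, tube2, tube3, tube4, tube5 below 0.03 m/s and x of tube1 in the frame of basket between -0.11 and 0.11 m and y of tube1 in the frame of basket between -0.103 and 0.103 m and x of tube2 in the frame of basket between -0.11 and 0.11 m and y of tube2 in the frame of basket between -0.103 and 0.103 m and x of tube3 in the frame of basket between -0.11 and 0.11 m and y of tube3 in the frame of basket between -0.103 and 0.103 m and x of tube4 in the frame of basket between -0.11 and 0.11 m and y of tube4 in the frame of basket between -0.103 and 0.103 m and x of tube5 in the frame of basket between -0.11 and 0.11 m and y of tube5 in the frame of basket between -0.103 and 0.103 m); the robot touches nothing.
It fails at once if a bystander (stamp, tape, stapler, cup or bowl) is moved by more than 5 cm (distance of any of stamp, tape, stapler, pencup, coinbowl from where it was at the start of the episode above 0.05 m).
Of tube0, tube1, tube2, tube3, tube4, tube5 only 4 to 6 are there at a start; the rules pass over those that are not, and their reading is None.
At some moment in a run one of tube0, tube1, tube2, tube3, tube4, tube5 may be knocked a few centimetres aside while the robot is not near it.
Once in a run the grip may slacken for a moment while it holds something.
It also fails if it takes over 210 s, if anything falls off the work surface, if the arm or the gripper's body presses on something with over 40 N, if the wrist force passes 120 N, or if a joint passes its speed limit or range.

## Robot

A 6-joint arm with a two-finger parallel gripper is mounted at the origin on the work surface. World frame = base frame: x ahead of the robot, y to its left, z up, the work surface at z = 0. Lengths are in m, angles in degrees, forces in N, time in s.
With the tool pointing down it reaches from about 0.25 to 0.725 m from the base axis. Payload 9.7 kg.
Tool frame: the origin (TCP) lies at the very end of the fingers, on their centre line; the grasp point (between the pads) lies 19 mm behind it; z points along the fingers, y is the line along which they close (so a half turn about z gives the same grasp; the last joint's range is limited). The gripper opens to 85 mm and grips with 20 to 120 N. Pads are 22 mm wide; open, the fingers measure 114 mm over their backs; the gripper's body (76 mm by 85 mm) begins 54 mm behind the grasp point. The pads swing forward as they close: fully open they stand 13 mm farther back than shut.
Start: joints at [-71.734, 4.979, 10.078, 95.1, 0, 90], TCP at [0.172, -0.522, 0.231] pointing down, gripper open.
Joint ranges: [-179.16, 179.16], [-48.56, 103.87], [-65.8, 70.77], [-126.05, 130.52], [-82.76, 87.17], [-180, 180]. Speed limits (degrees/s): [127.2, 127.2, 147.25, 180, 180, 180].

## Interface

Orientations are given as [roll, pitch, yaw] about the fixed x, y, z axes, in that order (R = Rz(yaw) Ry(pitch) Rx(roll)).
In Python, from workcell import bot gives the robot as it stands.
- The arm moves only by the tool step_arm, never from a script. Its argument "targets" is a list of rows, each a list of 3 entries, a list of its own where there are three numbers: the opening, from 0 (shut) to 1 (fully open), then the shift along the world's x, y, z in mm, then the turn, a rotation vector about the world's x, y, z in rad. In form: [[grip, [tx, ty, tz], [wx, wy, wz]], ...]. A call has 1 to 8 rows; each row is the pose to reach, as a shift and turn from the pose commanded when the call began; what a row does not reach only later rows make up. A row lasts 1/10 s, in which the tool goes at most 50 mm and 8.59 degrees, less where a joint would pass 70% of its speed; a pose out of reach is approached as far as the arm can. A call with a gripper value outside its range is refused whole. The fingers move at their own pace and stop on an object; "force" is the grip in N (left out, the last holds). Time passes only in rows, so rows that repeat a pose let the fingers close. It gives the time, the measured TCP pose, the force, the opening and the grip force at its end, in the units of the state.
- bot.get_obs(): the state, without advancing time (a new reading comes with each control period).
- bot.camera(name): name is "scene" or "side" or "wrist"; returns (picture, depth): 400x640x3 uint8, red, green, blue; 400x640 float32, m along the optical axis (not along the pixel's ray), 0 where there is no reading.
- bot.camera_params(name): a dict with "K" (3x3 intrinsics, pixels), "k1" (the pictures are not rectified: a ray, as slopes to the right and down, at radius r is drawn at 1 + k1 r^2 times it, then the intrinsics apply), "R" (3x3) and "t" (3): a world point X has camera coordinates R X + t. Camera axes: x right, y down, z forward; pixel columns grow to the right and rows downward; lengths in m; the calibration is good to about 2 mm. A picture is of the moment at which its call begins: read the wrist's pose just before it. camera_params takes no time and is no camera call; for the wrist camera it gives the pose at the moment of the call.
- bot.job_done(): hands the job in; it is judged then, once.
The state is a dict: "time": time; "q": joint angles; "qd": joint speeds; "joint_efforts": joint torques, N m; "ee_pos": TCP position; "tcp_rot": TCP orientation; "wrist_force": force on the tool from outside, world axes, zero at the start; "torque": the same for the moment, N m; "opening": finger opening in m; "grasp_force": force on a finger pad.
Only numpy, scipy, OpenCV 4.12 (cv2) and the standard library are available. Lean on these libraries where they do the work, as an engineer would, in place of code of your own. Each camera call takes 0.05 s, during which the arm holds its last target. There are 200 camera calls.

## Working session

There is one attempt and no reset: what is moved stays moved. The work goes in short steps, Python scripts to look and compute and a tool call to move; the robot and the scene stay as the last step left them, time stands still between calls to the robot, and variables do not carry over. Pictures are saved under pics/ and viewed, at most 14 in all, crops included, and the job is handed in when it is done.

Besides the shell and the picture viewer there is one more tool, called by a JSON object that holds its "fn" and its "kwargs", one argument or row to a line. step_arm: Moves the arm, as the interface text tells. Its arguments: {"type":"object","properties":{"targets":{"type":"array","items":{"type":"array"}},"force":{"type":"number"}},"required":["targets"]}

```bash
ls; mkdir -p pics
cat > h.py <<'E'
import numpy as np, cv2
from workcell import bot
def snap(name,fn=None):
    P=bot.camera_params(name); im,d=bot.camera(name)
    if fn: cv2.imwrite('pics/'+fn,im[:,:,::-1]); np.savez('pics/'+fn+'.npz',im=im,d=d,**{k:np.array(P[k]) for k in('K','k1','R','t')})
    return im,d,P
def cloud(d,P):
    K=np.array(P['K']);k1=float(P['k1']);R=np.array(P['R']);t=np.array(P['t'])
    h,w=d.shape;u,v=np.meshgrid(np.arange(w),np.arange(h))
    pts=np.stack([u,v],-1).reshape(-1,1,2).astype(float)
    xy=cv2.undistortPoints(pts,K,np.array([k1,0,0,0.])).reshape(h,w,2)
    X=np.concatenate([xy*d[...,None],d[...,None]],-1)
    W=(X-t)@R; W[d<=0]=np.nan
    return W
def proj(p,P):
    rv=cv2.Rodrigues(np.array(P['R']))[0]
    return cv2.projectPoints(np.array(p,float).reshape(-1,1,3),rv,np.array(P['t']),np.array(P['K']),np.array([float(P['k1']),0,0,0]))[0].reshape(-1,2)
def st():
    o=bot.get_obs();print({k:np.round(o[k],4).tolist() for k in('time','ee_pos','tcp_rot','wrist_force','opening','grasp_force','q')})
E
python3 - <<'E'
from h import *
st()
a,_,P=snap('scene','a.png');b,_,Q=snap('side','b.png')
print(P,Q)
E
```

```text
pics
{'time': 0.0, 'ee_pos': [0.1723, -0.5221, 0.2306], 'tcp_rot': [-179.9228, 0.0007, 18.2662], 'wrist_force': [0.0119, -1.0068, 0.2254], 'opening': 0.0852, 'grasp_force': 0.0, 'q': [-71.7341, 5.0124, 10.0347, 95.0996, -0.0007, 89.9997]}
{'K': array([[471.35506564,   0.        , 323.86039407],
       [  0.        , 471.35506564, 203.49838337],
       [  0.        ,   0.        ,   1.        ]]), 'k1': -0.14261658969954033, 'R': array([[ 0.10035191,  0.99494571, -0.00354007],
       [ 0.84471384, -0.08707823, -0.52808704],
       [-0.52572619,  0.0500042 , -0.84918287]]), 't': array([ 0.05548098, -0.35600212,  1.87287136])} {'K': array([[464.10998531,   0.        , 324.18870776],
       [  0.        , 464.10998531, 204.6632838 ],
       [  0.        ,   0.        ,   1.        ]]), 'k1': 0.019303424888293726, 'R': array([[ 0.98410323, -0.17743765,  0.00753129],
       [-0.11480888, -0.66796112, -0.73528692],
       [ 0.1354982 ,  0.72273357, -0.67771411]]), 't': array([-0.53203743,  0.0899969 ,  1.3784733 ])}
```

View pics/a.png

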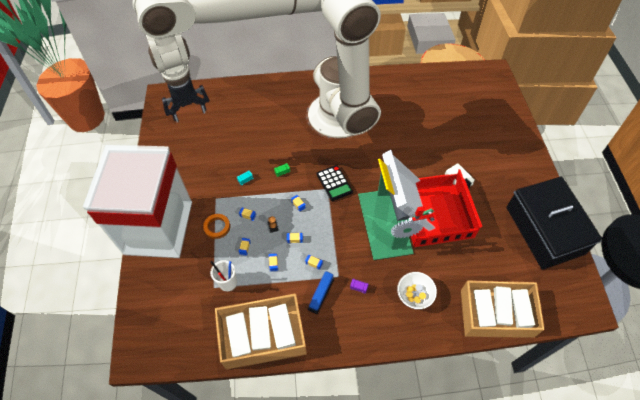

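View pics/b.png

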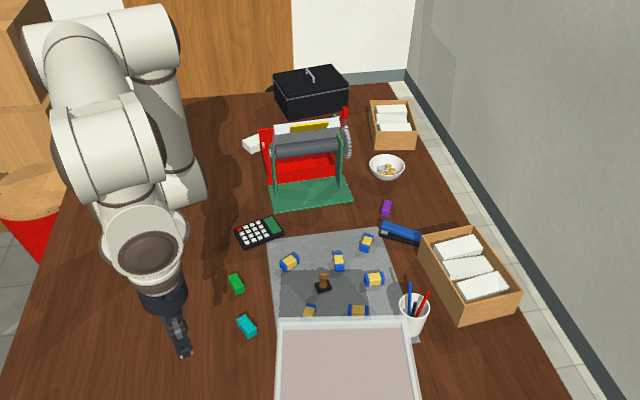

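The scene image shows six yellow/blue tubes on the grey mat at px (247,214), (298,202), (295,238), (244,247), (273,262) and (314,262). The stamp is among them at (272,224) and the tape is at (216,225). The stand is at (390,220) with its toothed wheel on the near side (world +x), and the basket is at (445,210) towards world +y. The side image confirms this layout.

```bash
cat > m.py <<'E'
from h import *
import sys
def load(fn):
    z=np.load('pics/'+fn+'.npz'); P={k:z[k] for k in('K','k1','R','t')}; return z['im'],z['d'],P
def blobs(mask,W,minn=15):
    n,l,s,c=cv2.connectedComponentsWithStats(mask.astype(np.uint8))
    for i in range(1,n):
        if s[i,4]>=minn:
            p=W[l==i]; p=p[~np.isnan(p).any(1)]
            if len(p)<5: continue
            r=cv2.minAreaRect(p[:,:2].astype(np.float32)*1000)
            print(np.round(c[i]),s[i,4],'med',np.round(np.median(p,0),4),'rect',np.round(r[0],1),np.round(r[1],1),round(r[2],1),'zmax',round(np.percentile(p[:,2],95),4))
E
python3 - <<'E'
from m import *
for f in('a.png','b.png'):
    im,d,P=load(f); W=cloud(d,P); z=W[...,2]
    print(f,'table z',np.nanmedian(z[(abs(W[...,0]-.45)<.2)&(abs(W[...,1]+.1)<.4)&(abs(z)<.05)]))
    hsv=cv2.cvtColor(im,cv2.COLOR_RGB2HSV); h,s,v=[hsv[...,i].astype(int) for i in range(3)]
    reg=(W[...,0]>.2)&(W[...,0]<.75)&(W[...,1]<.12)&(W[...,1]>-.6)
    print('tubes top');blobs(reg&(z>.018)&(z<.035)&(s>60),W)
    print('blue');blobs(reg&(h>100)&(h<125)&(s>120)&(z<.035),W,6)
    print('green');blobs((h>65)&(h<90)&(s>90)&(z<.03)&(W[...,1]>0),W,200)
    print('red');blobs(((h<6)|(h>174))&(s>170)&(W[...,1]>0)&(z<.3)&(W[...,1]<.7),W,40)
    print('redhigh');blobs(((h<8)|(h>172))&(s>130)&(W[...,1]>0)&(z<.31)&(z>.18)&(W[...,1]<.7),W,5)
    print('tall');blobs((z>.12)&(W[...,1]>0)&(W[...,1]<.6)&(W[...,0]>.2)&(W[...,0]<.7),W,40)
E
```

```text
a.png table z 0.002438759149761052
tubes top
[281. 168.] 99 med [ 0.2623 -0.2374  0.0253] rect [ 261.3 -236.8] [29.8 52.2] 23.1 zmax 0.031
[335. 168.] 21 med [ 0.2774 -0.0416  0.0205] rect [275.9 -41.3] [27.6 15.4] 25.4 zmax 0.0267
[245. 176.] 97 med [ 0.2832 -0.3691  0.0263] rect [ 281.5 -371.4] [32.3 51.4] 33.2 zmax 0.0304
[339. 190.] 141 med [ 0.3767 -0.0382  0.0211] rect [376.8 -37.5] [40.5 78.9] 19.1 zmax 0.0261
[381. 192.] 25 med [0.4028 0.1048 0.0261] rect [402.5 105.2] [ 7.9 29.3] 3.5 zmax 0.0338
[298. 202.] 102 med [ 0.4114 -0.1885  0.0261] rect [ 409.  -188.7] [57.6 26.8] 30.9 zmax 0.031
[247. 212.] 105 med [ 0.436  -0.3631  0.0263] rect [ 435.6 -364.1] [54.8 28.5] 64.7 zmax 0.0311
[216. 225.] 202 med [ 0.4724 -0.4706  0.021 ] rect [ 471.2 -469.2] [87.  86.6] 86.6 zmax 0.0261
[272. 225.] 18 med [ 0.4925 -0.2809  0.0243] rect [ 493.2 -279.9] [ 8.2 19.7] 4.6 zmax 0.0313
[292. 236.] 97 med [ 0.5442 -0.2158  0.0261] rect [ 544.  -216.1] [40.3 28.7] 81.4 zmax 0.0316
[301. 237.] 15 med [ 0.5476 -0.1877  0.027 ] rect [ 546.3 -188.1] [ 3.7 28. ] 86.1 zmax 0.0309
[244. 246.] 114 med
[... 4935 characters left out ...]
96. ] [258.5 138.7] 3.4 zmax 0.0116
red
[344. 113.] 93 med [0.6255 0.1472 0.2623] rect [665.2 364.1] [459.9  22.9] 79.1 zmax 0.2825
[266. 150.] 454 med [0.3899 0.3638 0.0422] rect [394.8 344.9] [ 51.8 360.2] 0.3 zmax 0.0797
[305. 167.] 1429 med [0.5132 0.2253 0.0076] rect [515.5 203.4] [233.2 208.9] 86.9 zmax 0.045
[ 33. 234.] 1298 med [-0.6269  0.5497 -0.4377] rect [-442.1  364.2] [168.9 765.9] 38.5 zmax -0.363
redhigh
[344. 114.] 98 med [0.6254 0.1466 0.2612] rect [624.6 166.2] [14.3 57.7] 11.5 zmax 0.2824
tall
[311. 138.] 2845 med [0.5195 0.1064 0.1968] rect [514.5 122.3] [246.8 131.2] 9.3 zmax 0.2806
[205. 178.] 52 med [0.2035 0.0187 0.1764] rect [203.6  24.9] [ 6.  48.4] 0.3 zmax 0.1918
```

Run:
```python
from m import *
a=np.radians(3.4);R2=np.array([[np.cos(a),np.sin(a)],[-np.sin(a),np.cos(a)]])
O=np.array([.512,.098])
for f in('a.png','b.png'):
    im,d,P=load(f); W=cloud(d,P); 
    L=W.copy(); L[...,:2]=(W[...,:2]-O)@R2.T; z=L[...,2]
    hsv=cv2.cvtColor(im,cv2.COLOR_RGB2HSV); h,s,v=[hsv[...,i].astype(int) for i in range(3)]
    near=(abs(L[...,0])<.2)&(L[...,1]>-.15)&(L[...,1]<.35)
    print(f,'LOCAL yellow');blobs(near&(h>20)&(h<35)&(s>130)&(z>.1),L)
    print('red>0.2');blobs(near&((h<8)|(h>172))&(s>130)&(z>.2),L,5)
    print('red knob top>.262');blobs(near&((h<8)|(h>172))&(s>130)&(z>.27),L,3)
    m=near&((h<8)|(h>172))&(s>130)&(z<.1)&(z>.0); p=L[m]
    print('basket ext',np.percentile(p,[1,99],axis=0).round(3))
    # tray plane fit
    g=near&(s<60)&(abs(L[...,0])<.085)&(z>.08)&(z<.3); p=L[g]
    print('tray pts',len(p),np.percentile(p,[1,50,99],axis=0).round(3))
    y=near&(h>20)&(h<35)&(s>130)&(z>.1); p=L[y]; c=np.median(p,0); print('plane dir',np.linalg.svd(p-p.mean(0),full_matrices=False)[2].round(3))
    # wheel: points x in .105..14
    g=near&(abs(L[...,0]-.125)<.014)&(z>.1)&(z<.25)&(s<60); p=L[g]; print('wheel',len(p),np.percentile(p,[2,50,98],axis=0).round(3) if len(p) else '')
cv2.imwrite('pics/c.png',np.hstack([cv2.resize(load('a.png')[0][130:270,350:490,::-1],(400,400)),cv2.resize(load('b.png')[0][90:220,245:375,::-1],(400,400))]))
```

```text
a.png LOCAL yellow
[386. 176.] 230 med [-0.0009 -0.0231  0.2841] rect [-31.4 -18.4] [ 40.1 166.6] 82.9 zmax 0.2966
red>0.2
[422. 214.] 158 med [0.123  0.0528 0.2355] rect [115.6  66.1] [63.2 39.5] 75.4 zmax 0.2825
red knob top>.262
[420. 209.] 43 med [0.1228 0.0477 0.2802] rect [121.   49.1] [14.9 20.9] 7.0 zmax 0.2843
basket ext [[-0.125  0.079  0.   ]
 [ 0.108  0.319  0.086]]
tray pts 1005 [[-0.083 -0.008  0.088]
 [-0.002  0.015  0.19 ]
 [ 0.083  0.118  0.276]]
plane dir [[ 0.881 -0.11   0.461]
 [-0.472 -0.284  0.834]
 [ 0.039 -0.952 -0.302]]
wheel 387 [[ 0.115 -0.02   0.134]
 [ 0.124  0.022  0.185]
 [ 0.128  0.07   0.23 ]]
b.png LOCAL yellow
[309. 126.] 257 med [-0.0071 -0.0282  0.2795] rect [ -6.1 -24.1] [ 33.  108.8] 88.7 zmax 0.2937
red>0.2
[344. 114.] 98 med [0.1169 0.0419 0.2612] rect [116.4  61.4] [14.3 57.7] 8.1 zmax 0.2824
red knob top>.262
[345. 109.] 33 med [0.1177 0.0418 0.2783] rect [118.1  46.8] [14.2 22.5] 17.2 zmax 0.2832
basket ext [[-0.126  0.073  0.001]
 [ 0.103  0.293  0.081]]
tray pts 1618 [[-0.084 -0.01   0.159]
 [-0.001  0.009  0.193]
 [ 0.083  0.04   0.273]]
plane dir [[-1.     0.004 -0.007]
 [-0.008 -0.551  0.834]
 [ 0.001 -0.834 -0.552]]
wheel 239 [[ 0.114 -0.024  0.13 ]
 [ 0.116  0.011  0.189]
 [ 0.124  0.062  0.24 ]]
```

View pics/c.png

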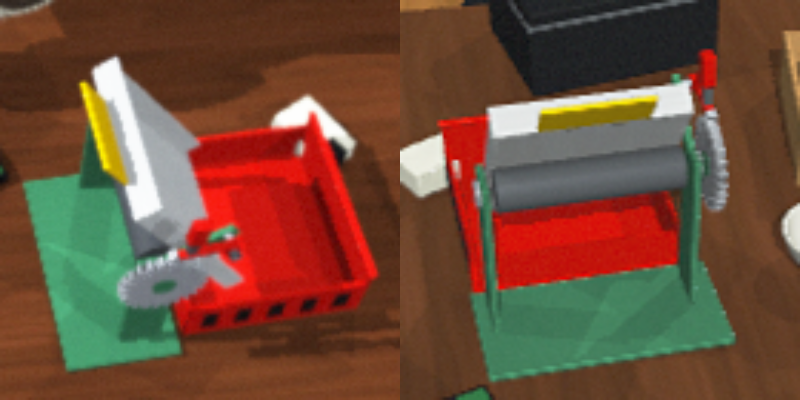

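The crop shows the tray fully tipped, about 0.97 rad by the paddle plane fit. The yellow paddle is up at the rear, the wheel is on the +x side and the red knob stands above it. The shaft lies about 20 mm towards +y from the base centre, so the stand origin is about (0.507, 0.119) with yaw 3.4°. I'm moving above the paddle with the fingers shut.

{"fn": "step_arm", "kwargs": {
  "targets": [
    [0,[24,43,10],[0,0,0.14]],
    [0,[48,86,20],[0,0,0.28]],
    [0,[72,129,30],[0,0,0.42]],
    [0,[96,172,40],[0,0,0.56]],
    [0,[120,215,50],[0,0,0.7]],
    [0,[144,258,60],[0,0,0.84]],
    [0,[168,301,70],[0,0,0.98]],
    [0,[192,344,80],[0,0,1.12]]
  ],
  "force": 40
}}

```text
time: 0.9
ee_pos: [0.3638, -0.1781, 0.3112]
tcp_rot: [180.0, 0.0, 82.7]
wrist_force: [0.8, -1.5, -0.4]
opening: 0.0002
grasp_force: 0.0
```

{"fn": "step_arm", "kwargs": {
  "targets": [
    [0,[24,43,10],[0,0,0.1]],
    [0,[48,86,20],[0,0,0.19]],
    [0,[72,129,20],[0,0,0.19]],
    [0,[96,172,20],[0,0,0.19]],
    [0,[120,215,20],[0,0,0.19]],
    [0,[145,261,20],[0,0,0.19]],
    [0,[145,261,0],[0,0,0.19]],
    [0,[145,261,0],[0,0,0.19]]
  ]
}}

```text
time: 1.7
ee_pos: [0.5083, 0.0823, 0.3078]
tcp_rot: [-179.7, 0.0, 93.5]
wrist_force: [-1.3, -0.2, -0.2]
opening: -0.0001
grasp_force: 0.0
```

{"fn": "step_arm", "kwargs": {
  "targets": [
    [0,[0,0,-21],[0,0,0]],
    [0,[0,-4,-32],[0,0,0]],
    [0,[1,-16,-41],[0,0,0]],
    [0,[2,-31,-52],[0,0,0]],
    [0,[3,-44,-65],[0,0,0]],
    [0,[3,-55,-79],[0,0,0]],
    [0,[4,-64,-95],[0,0,0]],
    [0,[4,-64,-97],[0,0,0]]
  ]
}}

```text
time: 2.5
ee_pos: [0.5121, 0.0153, 0.2141]
tcp_rot: [180.0, 0.0, 93.2]
wrist_force: [0.5, -2.0, 5.0]
opening: 0.0003
grasp_force: 2.0
```

{"fn": "step_arm", "kwargs": {
  "targets": [
    [0,[0,-4,-7],[0,0,0]],
    [0,[0,-8,-16],[0,0,0]],
    [0,[0,-8,-19],[0,0,0]],
    [0,[0,-8,-20],[0,0,0]],
    [0,[0,-8,-20],[0,0,0]]
  ]
}}

```text
time: 3.0
ee_pos: [0.5126, 0.0083, 0.1969]
tcp_rot: [179.8, 0.1, 93.3]
wrist_force: [-5.7, -1.9, 20.8]
opening: -0.0001
grasp_force: 10.5
```

Run:
```python
from m import *
st(); a=snap('scene','d1.png')[0];b=snap('side','d2.png')[0]
cv2.imwrite('pics/d.png',np.hstack([cv2.resize(a[130:270,350:490,::-1],(400,400)),cv2.resize(b[90:220,245:375,::-1],(400,400))]))
```

```text
{'time': 3.0, 'ee_pos': [0.5126, 0.0083, 0.1969], 'tcp_rot': [179.7885, 0.0915, 93.2859], 'wrist_force': [-5.7274, -1.8921, 20.8371], 'opening': -0.0001, 'grasp_force': 10.5181, 'q': [0.9717, -0.9429, 0.1628, 90.8906, -0.0829, 87.6855]}
```

View pics/d.png

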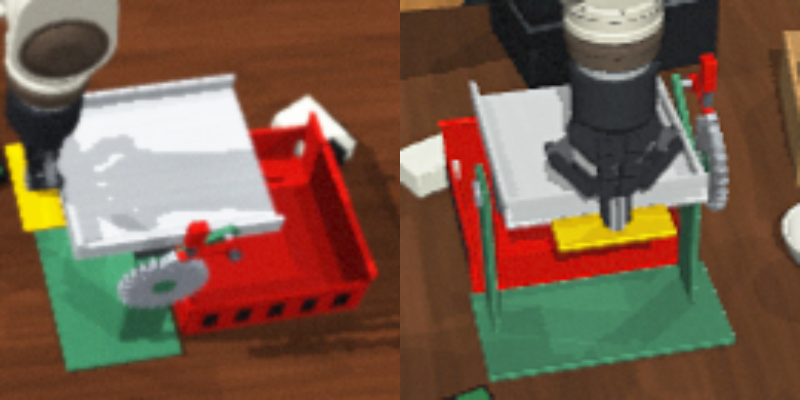

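The picture shows the tray level with the fingers on the yellow paddle. The wrist reads 20.8 N, so it is on the stop. I'm lifting off and moving to the first tube at (408,-189).

{"fn": "step_arm", "kwargs": {
  "targets": [
    [0,[0,0,30],[0,0,0]],
    [0.2,[0,-20,60],[0,0,-0.14]],
    [0.7,[-20,-60,60],[0,0,-0.28]],
    [0.7,[-40,-100,40],[0,0,-0.42]],
    [0.7,[-65,-140,0],[0,0,-0.56]],
    [0.7,[-90,-170,-40],[0,0,-0.7]],
    [0.7,[-104,-197,-75],[0,0,-0.84]],
    [0.7,[-104,-197,-75],[0,0,-0.98]]
  ]
}}

```text
time: 3.9
ee_pos: [0.4048, -0.1894, 0.1148]
tcp_rot: [-179.8, 0.2, 36.7]
wrist_force: [1.4, 1.0, 0.3]
opening: 0.0602
grasp_force: 0.0
```

{"fn": "step_arm", "kwargs": {
  "targets": [
    [0.7,[0,0,0],[0,0,-0.14]],
    [0.7,[0,0,0],[0,0,-0.14]]
  ]
}}

```text
time: 4.1
ee_pos: [0.4075, -0.1884, 0.1183]
tcp_rot: [-180.0, 0.1, 29.0]
wrist_force: [0.8, 0.3, -0.1]
opening: 0.0597
grasp_force: 0.0
```

```bash
cat >> m.py <<'E'
def tubes(name,fn):
    im,d,P=snap(name,fn); W=cloud(d,P); z=W[...,2]
    hsv=cv2.cvtColor(im,cv2.COLOR_RGB2HSV); s=hsv[...,1].astype(int)
    reg=(W[...,0]>.33)&(W[...,0]<.7)&(W[...,1]<-.1)&(W[...,1]>-.43)
    blobs(reg&(z>.018)&(z<.035)&(s>60),W,60)
def tray(fn='t.png'):
    im,d,P=snap('side',fn); L=cloud(d,P); a=np.radians(3.4)
    L[...,:2]=(L[...,:2]-[.507,.1187])@np.array([[np.cos(a),np.sin(a)],[-np.sin(a),np.cos(a)]]).T
    hsv=cv2.cvtColor(im,cv2.COLOR_RGB2HSV); h,s,v=[hsv[...,i].astype(int) for i in range(3)]
    z=L[...,2]; near=(abs(L[...,0])<.2)&(abs(L[...,1])<.16)
    p=L[near&(h>20)&(h<35)&(s>130)&(z>.15)&(L[...,1]<-.09)]
    if len(p)>20: print('paddle med',np.median(p,0).round(3),'(z .197 at 0, .204 at .06)')
    p=L[near&((h<8)|(h>172))&(s>130)&(z>.2)&(L[...,0]>.1)]
    if len(p)>8: print('knob top',np.percentile(p[:,2],95).round(4),'med',np.median(p[p[:,2]>.262],0).round(4))
    return im,L
E
python3 - <<'E'
from m import *
st(); tray(); tubes('wrist','w1.png')
E
```

```text
{'time': 4.1, 'ee_pos': [0.4075, -0.1884, 0.1183], 'tcp_rot': [-179.9539, 0.0796, 28.9502], 'wrist_force': [0.7872, 0.3101, -0.0517], 'opening': 0.0597, 'grasp_force': 0.0, 'q': [-24.794, -9.5584, -16.482, 83.1607, -0.0369, 126.2559]}
paddle med [ 0.009 -0.115  0.204] (z .197 at 0, .204 at .06)
knob top 0.277 med [0.1231 0.017  0.2732]
[455.  39.] 3971 med [ 0.5406 -0.2081  0.0255] rect [ 541.6 -209. ] [52.8 26.9] 85.6 zmax 0.0267
[617.  12.] 1048 med [ 0.6007 -0.2854  0.0251] rect [ 604.7 -283.9] [15.5 26.6] 1.4 zmax 0.0267
[634. 166.] 281 med [ 0.536  -0.3605  0.0219] rect [ 535.1 -365.3] [23.5 11.4] 43.9 zmax 0.0261
[486. 169.] 417 med [ 0.4849 -0.2729  0.0239] rect [ 485.4 -276.1] [19.5 13.8] 1.3 zmax 0.0317
[318. 204.] 2628 med [ 0.4087 -0.1866  0.0254] rect [ 407.  -187.4] [51.8 25.7] 29.8 zmax 0.0266
[539. 285.] 2228 med [ 0.4334 -0.361   0.0254] rect [ 432.5 -364.5] [53.7 26.3] 64.5 zmax 0.0265
[628. 286.] 190 med [ 0.4656 -0.4282  0.0194] rect [ 464.2 -427.3] [29.2  5.3] 0.0 zmax 0.0208
```

View pics/w1.png

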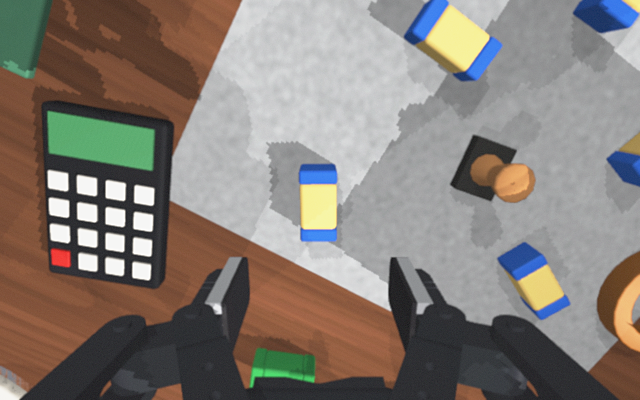

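The tray holds at about 0.06 with the pawl down. The wrist view shows the tube at px (318,204), aligned with the fingers. I'm descending, gripping and lifting.

{"fn": "step_arm", "kwargs": {
  "targets": [
    [0.7,[0,1,-45],[0,0,0.01]],
    [0.7,[0,1,-90],[0,0,0.01]],
    [0.7,[0,1,-113],[0,0,0.01]],
    [0.7,[0,1,-113],[0,0,0.01]],
    [0,[0,1,-113],[0,0,0.01]],
    [0,[0,1,-113],[0,0,0.01]],
    [0,[0,1,-113],[0,0,0.01]],
    [0,[0,1,-113],[0,0,0.01]]
  ],
  "force": 40
}}

```text
time: 5.0
ee_pos: [0.4099, -0.1876, 0.0081]
tcp_rot: [179.8, -0.1, 29.8]
wrist_force: [0.0, 1.3, 7.0]
opening: 0.025
grasp_force: 40.5
```

{"fn": "step_arm", "kwargs": {
  "targets": [
    [0,[0,0,45],[0,0,0]],
    [0,[10,15,90],[0,0,0.14]],
    [0,[30,50,120],[0,0,0.28]],
    [0,[50,90,145],[0,0,0.42]],
    [0,[70,125,175],[0,0,0.56]],
    [0,[90,160,205],[0,0,0.7]],
    [0,[110,195,235],[0,0,0.84]],
    [0,[130,230,245],[0,0,0.98]]
  ]
}}

```text
time: 5.8
ee_pos: [0.5396, 0.0444, 0.2552]
tcp_rot: [179.7, -0.0, 86.2]
wrist_force: [1.1, -1.4, -0.5]
opening: 0.025
grasp_force: 42.9
```

{"fn": "step_arm", "kwargs": {
  "targets": [
    [0,[22,34,0],[0,0,0.12]],
    [0,[22,34,0],[0,0,0.12]],
    [0,[22,34,0],[0,0,0.12]]
  ]
}}

```text
time: 6.1
ee_pos: [0.5606, 0.0777, 0.2511]
tcp_rot: [-180.0, 0.0, 92.8]
wrist_force: [0.5, -0.1, -1.0]
opening: 0.0252
grasp_force: 42.8
```

Run:
```python
from m import *
st(); tray('t2.png'); tubes('scene','s2.png')
```

```text
{'time': 6.1, 'ee_pos': [0.5606, 0.0777, 0.2511], 'tcp_rot': [-179.9896, 0.0123, 92.8153], 'wrist_force': [0.4585, -0.1066, -0.984], 'opening': 0.0252, 'grasp_force': 42.8258, 'q': [7.8955, 7.7273, 15.2926, 97.5768, -0.0113, 95.0802]}
paddle med [-0.002 -0.112  0.204] (z .197 at 0, .204 at .06)
knob top 0.2915 med [0.1271 0.0117 0.2722]
[247. 213.] 111 med [ 0.4365 -0.3634  0.025 ] rect [ 434.8 -364. ] [56.8 29.3] 63.5 zmax 0.0307
[292. 237.] 97 med [ 0.5452 -0.2154  0.0257] rect [ 544.5 -216.4] [40.4 29.5] 86.6 zmax 0.0318
[244. 245.] 111 med [ 0.5611 -0.3753  0.0262] rect [ 559.9 -375.8] [25.6 54. ] 75.6 zmax 0.0308
[273. 259.] 81 med [ 0.6224 -0.282   0.0255] rect [ 619.7 -282.7] [25.7 39.8] 88.4 zmax 0.0316
[313. 261.] 122 med [ 0.6397 -0.1547  0.0266] rect [ 638.4 -154.9] [53.  28.2] 59.3 zmax 0.0313
```

{"fn": "step_arm", "kwargs": {
  "targets": [
    [0,[-1,-1,-25],[0,0,0.01]],
    [0,[-1,-1,-43],[0,0,0.01]],
    [0,[-1,-1,-43],[0,0,0.01]],
    [0.42,[-1,-1,-43],[0,0,0.01]],
    [0.42,[-1,-1,-43],[0,0,0.01]],
    [0.42,[-1,-1,-20],[0,0,0.01]],
    [0.42,[-1,-10,10],[0,0,0.01]],
    [0.42,[-3,-50,20],[0,0,0]]
  ]
}}

```text
time: 7.0
ee_pos: [0.5578, 0.0281, 0.2735]
tcp_rot: [179.8, -0.0, 92.9]
wrist_force: [0.3, 0.1, -0.8]
opening: 0.0359
grasp_force: 0.0
```

{"fn": "step_arm", "kwargs": {
  "targets": [
    [0.7,[0,-40,0],[0,0,0]],
    [0.7,[-3,-80,-20],[0,0,-0.04]],
    [0.7,[-6,-120,-50],[0,0,-0.08]],
    [0.7,[-9,-160,-90],[0,0,-0.12]],
    [0.7,[-12,-200,-130],[0,0,-0.12]],
    [0.7,[-14,-237,-160],[0,0,-0.12]],
    [0.7,[-14,-237,-160],[0,0,-0.12]]
  ]
}}

```text
time: 7.7
ee_pos: [0.5406, -0.213, 0.1065]
tcp_rot: [-179.7, -0.0, 85.6]
wrist_force: [1.3, 0.8, -0.6]
opening: 0.0596
grasp_force: 0.0
```

```bash
cat >> m.py <<'E'
def ontray(fn):
    im,L=tray(fn); hsv=cv2.cvtColor(im,cv2.COLOR_RGB2HSV); s=hsv[...,1].astype(int)
    z=L[...,2]; print('tubes on tray (stand frame)')
    blobs((abs(L[...,0])<.09)&(L[...,1]>-.085)&(L[...,1]<.13)&(z>.21)&(z<.235)&(s>60),L,25)
E
python3 - <<'E'
from m import *
st(); tubes('wrist','w2.png'); ontray('t3.png')
E
```

```text
{'time': 7.7, 'ee_pos': [0.5406, -0.213, 0.1065], 'tcp_rot': [-179.6783, -0.0473, 85.6405], 'wrist_force': [1.2856, 0.7793, -0.6132], 'opening': 0.0596, 'grasp_force': 0.0, 'q': [-21.4799, 8.8908, 0.5852, 82.0157, -0.0495, 72.8796]}
[574.  23.] 107 med [ 0.6873 -0.1122  0.0337] rect [ 689.8 -111.2] [25.1  5.2] 59.5 zmax 0.0348
[468. 106.] 3832 med [ 0.6347 -0.152   0.0254] rect [ 635.5 -153.4] [52.  26.2] 58.7 zmax 0.0266
[321. 173.] 675 med [ 0.5434 -0.1868  0.0255] rect [ 543.3 -187.5] [ 9.6 25.7] 85.5 zmax 0.0268
[321. 212.] 2287 med [ 0.5414 -0.2129  0.0255] rect [ 541.5 -213.9] [41.9 25.8] 85.1 zmax 0.0265
[461. 292.] 1255 med [ 0.6362 -0.2788  0.0254] rect [ 633.1 -284. ] [32.2 26.9] 0.3 zmax 0.0265
[257. 299.] 260 med [ 0.4911 -0.2741  0.024 ] rect [ 491.4 -276.4] [ 5.8 17.8] 27.5 zmax 0.0325
paddle med [-0.023 -0.113  0.204] (z .197 at 0, .204 at .06)
tubes on tray (stand frame)
```

{"fn": "step_arm", "kwargs": {
  "targets": [
    [0.7,[1,3,-45],[0,0,0]],
    [0.7,[1,3,-85],[0,0,0]],
    [0.7,[1,3,-99],[0,0,0]],
    [0.7,[1,3,-99],[0,0,0]],
    [0,[1,3,-99],[0,0,0]],
    [0,[1,3,-99],[0,0,0]],
    [0,[1,3,-99],[0,0,0]],
    [0,[1,3,-70],[0,0,0]]
  ]
}}

```text
time: 8.6
ee_pos: [0.5432, -0.2064, 0.0394]
tcp_rot: [-179.8, -0.1, 85.9]
wrist_force: [-0.0, 1.2, -2.1]
opening: 0.0244
grasp_force: 39.7
```

Run:
```python
from m import *
st()
im,d,P=snap('scene','s3.png'); L=cloud(d,P); a=np.radians(3.4)
L[...,:2]=(L[...,:2]-[.507,.1187])@np.array([[np.cos(a),np.sin(a)],[-np.sin(a),np.cos(a)]]).T
s=cv2.cvtColor(im,cv2.COLOR_RGB2HSV)[...,1].astype(int);z=L[...,2]
blobs((abs(L[...,0])<.1)&(L[...,1]>-.09)&(L[...,1]<.13)&(z>.207)&(z<.24)&(s>60),L,10)
b=load('t3.png')[0]
cv2.imwrite('pics/e.png',np.hstack([cv2.resize(im[130:270,350:490,::-1],(400,400)),cv2.resize(b[90:220,245:375,::-1],(400,400))]))
```

```text
{'time': 8.6, 'ee_pos': [0.5432, -0.2064, 0.0394], 'tcp_rot': [-179.7952, -0.0648, 85.8736], 'wrist_force': [-0.0234, 1.1996, -2.1167], 'opening': 0.0244, 'grasp_force': 39.717, 'q': [-20.8123, 10.0504, -5.5722, 74.5922, 0.0032, 73.314]}
[385. 202.] 102 med [ 0.0604 -0.0495  0.2287] rect [ 50.9 -56.5] [28.7 55.4] 0.0 zmax 0.2388
```

View pics/e.png

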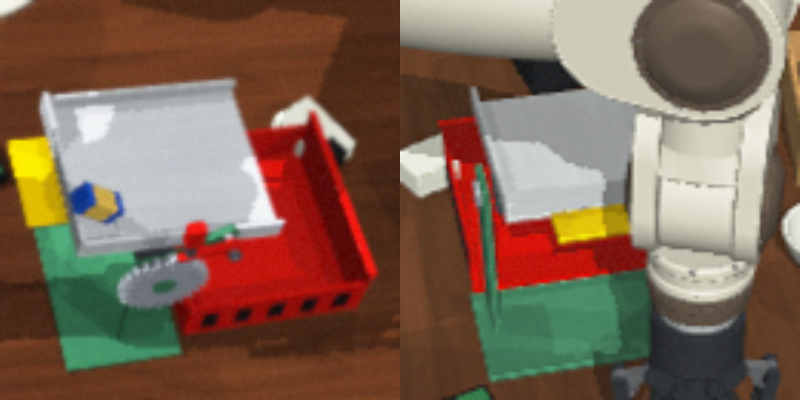

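Tube 1 is on the tray at about stand (50,-50), slightly turned. Tube 3 is gripped, and I'm carrying it to the middle slot.

{"fn": "step_arm", "kwargs": {
  "targets": [
    [0,[0,0,40],[0,0,0]],
    [0,[-5,40,70],[0,0,0.04]],
    [0,[-10,75,105],[0,0,0.08]],
    [0,[-15,110,140],[0,0,0.13]],
    [0,[-20,145,175],[0,0,0.13]],
    [0,[-26,190,205],[0,0,0.13]],
    [0,[-32,235,211],[0,0,0.13]],
    [0,[-37,280,211],[0,0,0.13]]
  ]
}}

```text
time: 9.45
ee_pos: [0.5077, 0.0748, 0.2554]
tcp_rot: [179.7, -0.0, 93.3]
wrist_force: [1.5, -0.5, -0.2]
opening: 0.0248
grasp_force: 39.8
```

{"fn": "step_arm", "kwargs": {
  "targets": [
    [0,[0,0,0],[0,0,0]],
    [0,[0,0,0],[0,0,0]]
  ]
}}

```text
time: 9.65
ee_pos: [0.5075, 0.0739, 0.253]
tcp_rot: [179.9, 0.0, 93.5]
wrist_force: [0.7, 0.0, -0.9]
opening: 0.0251
grasp_force: 39.8
```

{"fn": "step_arm", "kwargs": {
  "targets": [
    [0,[-2,0,-25],[0,0,0]],
    [0,[-2,0,-45],[0,0,0]],
    [0,[-2,0,-45],[0,0,0]],
    [0.4,[-2,0,-45],[0,0,0]],
    [0.4,[-2,0,-45],[0,0,0]],
    [0.4,[-2,0,-45],[0,0,0]],
    [0.4,[-2,0,-10],[0,0,0]],
    [0.4,[0,-10,20],[0,0,0]]
  ]
}}

```text
time: 10.45
ee_pos: [0.5069, 0.0631, 0.2724]
tcp_rot: [-179.9, -0.0, 93.4]
wrist_force: [0.5, -0.3, 0.2]
opening: 0.0341
grasp_force: 0.0
```

{"fn": "step_arm", "kwargs": {
  "targets": [
    [0.7,[15,-40,0],[0,0,-0.1]],
    [0.7,[35,-75,0],[0,0,-0.2]],
    [0.7,[55,-110,-30],[0,0,-0.3]],
    [0.7,[80,-145,-60],[0,0,-0.4]],
    [0.7,[105,-180,-100],[0,0,-0.5]],
    [0.7,[127,-217,-140],[0,0,-0.6]],
    [0.7,[127,-217,-170],[0,0,-0.6]],
    [0.7,[127,-217,-170],[0,0,-0.6]]
  ]
}}

```text
time: 11.25
ee_pos: [0.6318, -0.1555, 0.0943]
tcp_rot: [-179.4, 0.2, 58.8]
wrist_force: [-0.9, 0.8, -0.6]
opening: 0.0597
grasp_force: 0.0
```

```bash
cat >> m.py <<'E'
def ontray2(fn):
    im,d,P=snap('scene',fn); L=cloud(d,P); a=np.radians(3.4)
    L[...,:2]=(L[...,:2]-[.507,.1187])@np.array([[np.cos(a),np.sin(a)],[-np.sin(a),np.cos(a)]]).T
    s=cv2.cvtColor(im,cv2.COLOR_RGB2HSV)[...,1].astype(int);z=L[...,2]; print('on tray:')
    blobs((abs(L[...,0])<.1)&(L[...,1]>-.09)&(L[...,1]<.13)&(z>.207)&(z<.24)&(s>60),L,10)
E
python3 - <<'E'
from m import *
st(); tubes('wrist','w3.png'); ontray2('s4.png')
E
```

```text
{'time': 11.25, 'ee_pos': [0.6318, -0.1555, 0.0943], 'tcp_rot': [-179.4254, 0.1956, 58.8044], 'wrist_force': [-0.8903, 0.765, -0.6025], 'opening': 0.0597, 'grasp_force': 0.0, 'q': [-13.8171, 18.9293, 11.2166, 82.8941, -0.0151, 107.3796]}
[325. 209.] 3224 med [ 0.6369 -0.1515  0.0255] rect [ 636.3 -153.2] [51.6 25.8] 59.1 zmax 0.0266
[386. 365.] 919 med [ 0.6132 -0.2747  0.0251] rect [ 614. -283.] [25.7 31.8] 87.4 zmax 0.0263
on tray:
[382. 187.] 164 med [ 0.002  -0.0497  0.2257] rect [ -1.1 -48.5] [53.5 28.6] 85.7 zmax 0.2306
[385. 202.] 114 med [ 0.0596 -0.0502  0.2289] rect [ 52.5 -56.7] [30.5 55. ] 0.7 zmax 0.2394
```

{"fn": "step_arm", "kwargs": {
  "targets": [
    [0.7,[3,1,-45],[0,0,0]],
    [0.7,[3,1,-75],[0,0,0]],
    [0.7,[3,1,-87],[0,0,0]],
    [0.7,[3,1,-87],[0,0,0]],
    [0,[3,1,-87],[0,0,0]],
    [0,[3,1,-87],[0,0,0]],
    [0,[3,1,-87],[0,0,0]],
    [0,[3,1,-50],[0,0,0]]
  ]
}}

```text
time: 12.15
ee_pos: [0.6353, -0.1525, 0.0488]
tcp_rot: [-179.7, 0.1, 58.9]
wrist_force: [0.4, 0.6, -0.5]
opening: 0.025
grasp_force: 39.7
```

{"fn": "step_arm", "kwargs": {
  "targets": [
    [0,[0,0,40],[0,0,0]],
    [0,[-15,20,75],[0,0,0.1]],
    [0,[-43,54,105],[0,0,0.2]],
    [0,[-70,87,135],[0,0,0.3]],
    [0,[-98,120,165],[0,0,0.4]],
    [0,[-125,154,195],[0,0,0.5]],
    [0,[-153,188,205],[0,0,0.6]],
    [0,[-180,223,205],[0,0,0.6]]
  ]
}}

```text
time: 12.95
ee_pos: [0.4568, 0.071, 0.2604]
tcp_rot: [179.7, -0.0, 93.5]
wrist_force: [0.8, 1.4, -0.7]
opening: 0.025
grasp_force: 39.1
```

{"fn": "step_arm", "kwargs": {
  "targets": [
    [0,[0,0,0],[0,0,0]],
    [0,[0,0,0],[0,0,0]]
  ]
}}

```text
time: 13.15
ee_pos: [0.4572, 0.0708, 0.2584]
tcp_rot: [179.8, -0.0, 93.4]
wrist_force: [-1.1, -0.5, -1.8]
opening: 0.0244
grasp_force: 39.3
```

{"fn": "step_arm", "kwargs": {
  "targets": [
    [0,[-1,0,-25],[0,0,0]],
    [0,[-1,0,-49],[0,0,0]],
    [0,[-1,0,-49],[0,0,0]],
    [0.4,[-1,0,-49],[0,0,0]],
    [0.4,[-1,0,-49],[0,0,0]],
    [0.4,[-1,0,-49],[0,0,0]],
    [0.4,[-1,0,-10],[0,0,0]],
    [0.4,[5,-10,20],[0,0,-0.05]]
  ]
}}

```text
time: 13.95
ee_pos: [0.4618, 0.06, 0.2775]
tcp_rot: [-179.9, 0.0, 90.5]
wrist_force: [1.1, -0.4, 0.6]
opening: 0.0341
grasp_force: 0.0
```

{"fn": "step_arm", "kwargs": {
  "targets": [
    [0.7,[15,-40,0],[0,0,-0.14]],
    [0.7,[35,-82,0],[0,0,-0.28]],
    [0.7,[55,-124,-20],[0,0,-0.42]],
    [0.7,[75,-166,-50],[0,0,-0.56]],
    [0.7,[95,-208,-80],[0,0,-0.7]],
    [0.7,[115,-250,-110],[0,0,-0.84]],
    [0.7,[135,-290,-140],[0,0,-0.98]],
    [0.7,[150,-320,-160],[0,0,-1.12]]
  ]
}}

```text
time: 14.75
ee_pos: [0.6089, -0.2548, 0.1199]
tcp_rot: [-179.9, 0.1, 25.9]
wrist_force: [1.6, 0.2, 1.1]
opening: 0.0596
grasp_force: 0.0
```

{"fn": "step_arm", "kwargs": {
  "targets": [
    [0.7,[13,-25,-10],[0,0,-0.14]],
    [0.7,[13,-25,-10],[0,0,-0.28]],
    [0.7,[13,-25,-10],[0,0,-0.41]],
    [0.7,[13,-25,-10],[0,0,-0.41]]
  ]
}}

```text
time: 15.15
ee_pos: [0.6214, -0.2784, 0.1107]
tcp_rot: [-180.0, 0.1, 2.6]
wrist_force: [0.4, 0.1, 0.4]
opening: 0.0599
grasp_force: 0.0
```

Run:
```python
from m import *
st(); tubes('wrist','w4.png'); ontray2('s5.png')
```

```text
{'time': 15.15, 'ee_pos': [0.6214, -0.2784, 0.1107], 'tcp_rot': [-179.9566, 0.0955, 2.6358], 'wrist_force': [0.4128, 0.1151, 0.3798], 'opening': 0.0599, 'grasp_force': 0.0, 'q': [-24.1273, 22.6421, 17.814, 85.2766, -0.0043, 153.2369]}
[69. 85.] 75 med [ 0.6945 -0.1279  0.0331] rect [ 693.1 -126.8] [ 2.7 16. ] 58.7 zmax 0.0348
[328. 202.] 2839 med [ 0.6263 -0.2839  0.0255] rect [ 624.5 -284. ] [26. 52.] 89.8 zmax 0.0266
[457. 282.] 1399 med [ 0.5711 -0.379   0.0254] rect [ 567.3 -378.7] [25.9 33.3] 73.8 zmax 0.0266
[313. 367.] 398 med [ 0.4921 -0.2793  0.0243] rect [ 489.3 -279.9] [19.7 12.5] 84.6 zmax 0.0329
on tray:
[377. 174.] 111 med [-0.0413 -0.0498  0.2288] rect [-49.3 -55.8] [56.1 27.3] 89.3 zmax 0.239
[382. 187.] 166 med [ 0.0026 -0.0495  0.2249] rect [ -3.3 -48.3] [52.9 31.4] 86.8 zmax 0.2299
[385. 202.] 109 med [ 0.06   -0.0492  0.2318] rect [ 52.5 -56.8] [28.3 55.4] 2.0 zmax 0.239
```

{"fn": "step_arm", "kwargs": {
  "targets": [
    [0.7,[3,-5,-45],[0,0,-0.04]],
    [0.7,[3,-5,-90],[0,0,-0.04]],
    [0.7,[3,-5,-104],[0,0,-0.04]],
    [0.7,[3,-5,-104],[0,0,-0.04]],
    [0,[3,-5,-104],[0,0,-0.04]],
    [0,[3,-5,-104],[0,0,-0.04]],
    [0,[3,-5,-104],[0,0,-0.04]],
    [0,[3,-5,-70],[0,0,-0.04]]
  ]
}}

```text
time: 16.05
ee_pos: [0.6232, -0.2819, 0.0393]
tcp_rot: [-179.9, 0.3, 0.5]
wrist_force: [0.3, -0.2, -1.7]
opening: 0.0252
grasp_force: 40.3
```

{"fn": "step_arm", "kwargs": {
  "targets": [
    [0,[0,0,40],[0,0,0.05]],
    [0,[0,25,80],[0,0,0.19]],
    [0,[-5,60,115],[0,0,0.33]],
    [0,[-10,98,145],[0,0,0.47]],
    [0,[-20,135,175],[0,0,0.61]],
    [0,[-30,172,205],[0,0,0.75]],
    [0,[-40,216,222],[0,0,0.89]],
    [0,[-50,262,222],[0,0,1.03]]
  ]
}}

```text
time: 16.85
ee_pos: [0.575, -0.0194, 0.2685]
tcp_rot: [179.7, -0.2, 59.8]
wrist_force: [0.5, -0.8, -0.3]
opening: 0.0249
grasp_force: 40.3
```

{"fn": "step_arm", "kwargs": {
  "targets": [
    [0,[-8,45,0],[0,0,0.14]],
    [0,[-14,88,0],[0,0,0.28]],
    [0,[-18,130,0],[0,0,0.42]],
    [0,[-18,168,0],[0,0,0.56]],
    [0,[-18,168,0],[0,0,0.59]],
    [0,[-18,168,0],[0,0,0.59]]
  ]
}}

```text
time: 17.45
ee_pos: [0.5567, 0.1481, 0.265]
tcp_rot: [179.9, -0.0, 93.4]
wrist_force: [0.2, 0.3, 0.2]
opening: 0.0251
grasp_force: 40.3
```

{"fn": "step_arm", "kwargs": {
  "targets": [
    [0,[-1,-1,-30],[0,0,0]],
    [0,[-1,-1,-60],[0,0,0]],
    [0,[-1,-1,-60],[0,0,0]],
    [0.4,[-1,-1,-60],[0,0,0]],
    [0.4,[-1,-1,-60],[0,0,0]],
    [0.4,[-1,-1,-60],[0,0,0]],
    [0.4,[-1,-1,-20],[0,0,0]],
    [0.4,[-1,-3,20],[0,0,0.03]]
  ]
}}

```text
time: 18.25
ee_pos: [0.5552, 0.144, 0.284]
tcp_rot: [-179.8, 0.0, 95.0]
wrist_force: [0.8, 0.4, 1.2]
opening: 0.0341
grasp_force: 0.0
```

{"fn": "step_arm", "kwargs": {
  "targets": [
    [0.4,[0,-48,0],[0,0,0.14]],
    [0.4,[0,-96,0],[0,0,0.28]],
    [0.7,[0,-144,0],[0,0,0.42]],
    [0.7,[0,-190,-15],[0,0,0.56]],
    [0.7,[0,-235,-35],[0,0,0.7]],
    [0.7,[0,-280,-55],[0,0,0.84]],
    [0.7,[0,-325,-75],[0,0,0.98]],
    [0.7,[0,-370,-95],[0,0,1.12]]
  ]
}}

```text
time: 19.05
ee_pos: [0.5555, -0.2232, 0.1905]
tcp_rot: [180.0, 0.0, 159.5]
wrist_force: [1.8, 0.1, 0.9]
opening: 0.06
grasp_force: 0.0
```

{"fn": "step_arm", "kwargs": {
  "targets": [
    [0.7,[1,-48,0],[0,0,0.08]],
    [0.7,[2,-96,0],[0,0,0.08]],
    [0.7,[2,-144,-15],[0,0,0.08]],
    [0.7,[2,-149,-30],[0,0,0.08]],
    [0.7,[2,-149,-30],[0,0,0.08]]
  ]
}}

```text
time: 19.55
ee_pos: [0.5565, -0.3711, 0.1578]
tcp_rot: [179.9, -0.2, 163.6]
wrist_force: [0.3, 0.7, -0.4]
opening: 0.0597
grasp_force: 0.0
```

Run:
```python
from m import *
st(); tubes('wrist','w5.png'); ontray2('s6.png')
im,d,P=load('s6.png'); W=cloud(d,P); z=W[...,2]
print('cup');blobs((z>.06)&(z<.15)&(W[...,0]>.5)&(W[...,0]<.8)&(W[...,1]<-.35)&(W[...,1]>-.6),W,20)
```

```text
{'time': 19.55, 'ee_pos': [0.5565, -0.3711, 0.1578], 'tcp_rot': [179.9202, -0.2482, 163.6373], 'wrist_force': [0.3069, 0.7273, -0.4326], 'opening': 0.0597, 'grasp_force': 0.0, 'q': [-33.6996, 21.2147, 21.1462, 90.1922, 0.0022, -17.3367]}
[276.  27.] 2951 med [ 0.4332 -0.3654  0.0255] rect [ 432.8 -365.1] [52.3 26.4] 64.7 zmax 0.0269
[401.  69.] 170 med [ 0.4849 -0.287   0.0219] rect [ 485.  -285.8] [ 8.7 19.1] 88.7 zmax 0.027
[212. 103.] 173 med [ 0.4682 -0.4285  0.0195] rect [ 469.1 -428.2] [ 3.6 33.5] 90.0 zmax 0.0206
[311. 193.] 1993 med [ 0.5558 -0.3767  0.0255] rect [ 557.  -377.2] [25.9 51.7] 74.1 zmax 0.0267
on tray:
[378. 174.] 101 med [-0.0412 -0.0496  0.2302] rect [-48.3 -54.9] [26.1 55.8] 5.6 zmax 0.2387
[382. 187.] 172 med [ 0.003  -0.0485  0.2249] rect [ -0.9 -47.4] [52.8 29.2] 87.8 zmax 0.2295
[409. 200.] 166 med [0.0557 0.0214 0.2209] rect [52.5 22.8] [29.8 54. ] 1.8 zmax 0.2268
[385. 202.] 107 med [ 0.06   -0.0492  0.2305] rect [ 51.6 -56.4] [55.2 28.4] 89.9 zmax 0.2385
cup
[173. 233.] 239 med [ 0.5394 -0.5913  0.1055] rect [ 537.8 -590.4] [ 7.3 75.6] 80.1 zmax 0.1453
[222. 272.] 337 med [ 0.674  -0.4345  0.0864] rect [ 677.6 -434.6] [71.4 69.2] 51.3 zmax 0.1327
[234. 307.] 190 med [ 0.7922 -0.4007  0.0836] rect [ 794.2 -402.9] [ 16.9 105.7] 3.7 zmax 0.094
```

{"fn": "step_arm", "kwargs": {
  "targets": [
    [0.7,[0,-6,-45],[0,0,0.01]],
    [0.7,[0,-6,-90],[0,0,0.01]],
    [0.7,[0,-6,-130],[0,0,0.01]],
    [0.7,[0,-6,-151],[0,0,0.01]],
    [0.7,[0,-6,-151],[0,0,0.01]],
    [0,[0,-6,-151],[0,0,0.01]],
    [0,[0,-6,-151],[0,0,0.01]],
    [0,[0,-6,-151],[0,0,0.01]]
  ]
}}

```text
time: 20.45
ee_pos: [0.5593, -0.3767, 0.0131]
tcp_rot: [-179.9, 0.2, 164.4]
wrist_force: [-1.3, 2.2, 8.9]
opening: 0.0249
grasp_force: 41.2
```

{"fn": "step_arm", "kwargs": {
  "targets": [
    [0,[0,0,45],[0,0,0]],
    [0,[0,10,92],[0,0,0]],
    [0,[0,50,120],[0,0,-0.14]],
    [0,[-5,95,140],[0,0,-0.28]],
    [0,[-10,140,160],[0,0,-0.42]],
    [0,[-15,185,180],[0,0,-0.56]],
    [0,[-20,230,200],[0,0,-0.7]],
    [0,[-25,275,220],[0,0,-0.84]]
  ]
}}

```text
time: 21.25
ee_pos: [0.5323, -0.0995, 0.2322]
tcp_rot: [179.9, 0.1, 115.9]
wrist_force: [1.4, -0.4, 0.2]
opening: 0.0248
grasp_force: 40.1
```

{"fn": "step_arm", "kwargs": {
  "targets": [
    [0,[-5,45,20],[0,0,-0.14]],
    [0,[-10,90,35],[0,0,-0.28]],
    [0,[-15,135,35],[0,0,-0.39]],
    [0,[-22,180,35],[0,0,-0.39]],
    [0,[-27,220,35],[0,0,-0.39]],
    [0,[-31,245,35],[0,0,-0.39]],
    [0,[-31,245,35],[0,0,-0.39]],
    [0,[-31,245,35],[0,0,-0.39]]
  ]
}}

```text
time: 22.05
ee_pos: [0.5017, 0.1443, 0.2659]
tcp_rot: [179.9, -0.0, 94.0]
wrist_force: [-0.4, -0.6, -0.5]
opening: 0.0249
grasp_force: 40.1
```

{"fn": "step_arm", "kwargs": {
  "targets": [
    [0,[0,-1,-30],[0,0,-0.01]],
    [0,[0,-1,-59],[0,0,-0.01]],
    [0,[0,-1,-59],[0,0,-0.01]],
    [0.4,[0,-1,-59],[0,0,-0.01]],
    [0.4,[0,-1,-59],[0,0,-0.01]],
    [0.4,[0,-1,-59],[0,0,-0.01]],
    [0.4,[0,-1,-20],[0,0,-0.01]],
    [0.4,[0,-3,20],[0,0,-0.01]]
  ]
}}

```text
time: 22.85
ee_pos: [0.5012, 0.1405, 0.2851]
tcp_rot: [-179.9, 0.0, 93.3]
wrist_force: [1.1, 0.4, 1.7]
opening: 0.034
grasp_force: 0.0
```

{"fn": "step_arm", "kwargs": {
  "targets": [
    [0.4,[-6,-48,0],[0,0,-0.06]],
    [0.4,[-12,-96,0],[0,0,-0.12]],
    [0.7,[-18,-144,0],[0,0,-0.18]],
    [0.7,[-24,-190,-15],[0,0,-0.24]],
    [0.7,[-30,-235,-35],[0,0,-0.3]],
    [0.7,[-36,-280,-55],[0,0,-0.36]],
    [0.7,[-42,-325,-75],[0,0,-0.42]],
    [0.7,[-48,-370,-95],[0,0,-0.48]]
  ]
}}

```text
time: 23.65
ee_pos: [0.4532, -0.2312, 0.1896]
tcp_rot: [180.0, 0.0, 65.7]
wrist_force: [1.2, 0.6, 0.2]
opening: 0.0598
grasp_force: 0.0
```

{"fn": "step_arm", "kwargs": {
  "targets": [
    [0.7,[-7,-45,0],[0,0,-0.02]],
    [0.7,[-14,-90,0],[0,0,-0.02]],
    [0.7,[-21,-135,-25],[0,0,-0.02]],
    [0.7,[-21,-135,-40],[0,0,-0.02]],
    [0.7,[-21,-135,-40],[0,0,-0.02]]
  ]
}}

```text
time: 24.15
ee_pos: [0.4314, -0.3648, 0.1474]
tcp_rot: [-179.8, -0.1, 64.5]
wrist_force: [0.5, 0.3, 0.2]
opening: 0.0598
grasp_force: 0.0
```

Run:
```python
from m import *
st(); tubes('wrist','w6.png'); ontray2('s7.png')
```

```text
{'time': 24.15, 'ee_pos': [0.4314, -0.3648, 0.1474], 'tcp_rot': [-179.7602, -0.0648, 64.5366], 'wrist_force': [0.5046, 0.324, 0.2104], 'opening': 0.0598, 'grasp_force': 0.0, 'q': [-40.2177, 6.3849, 2.3128, 86.1763, 0.0016, 75.2455]}
[322. 192.] 2135 med [ 0.4337 -0.363   0.0255] rect [ 433.  -364.7] [51.9 25.6] 64.6 zmax 0.0267
[395. 242.] 159 med [ 0.469  -0.4284  0.0195] rect [ 469.6 -428. ] [ 3.9 34.4] 89.6 zmax 0.0208
on tray:
[378. 174.] 110 med [-0.0413 -0.0495  0.2316] rect [-49.8 -54.9] [55.5 29.9] 86.1 zmax 0.2391
[405. 185.] 159 med [0.0014 0.0238 0.2207] rect [-2.5 25.5] [54.4 29.8] 89.6 zmax 0.225
[382. 187.] 168 med [ 0.0032 -0.0494  0.2259] rect [ -1.4 -47. ] [52.7 29.4] 87.3 zmax 0.2304
[409. 200.] 164 med [0.0558 0.021  0.2211] rect [52.1 23.1] [29.9 52.9] 1.0 zmax 0.2266
[376. 201.] 19 med [ 0.0536 -0.0815  0.2353] rect [ 48.7 -80.6] [30.1  6.9] 4.0 zmax 0.2389
[387. 202.] 90 med [ 0.0605 -0.0455  0.228 ] rect [ 52.  -49.1] [25.  42.1] 0.8 zmax 0.2381
```

{"fn": "step_arm", "kwargs": {
  "targets": [
    [0.7,[1,0,-45],[0,0,0]],
    [0.7,[1,0,-90],[0,0,0]],
    [0.7,[1,0,-125],[0,0,0]],
    [0.7,[1,0,-139],[0,0,0]],
    [0.7,[1,0,-139],[0,0,0]],
    [0,[1,0,-139],[0,0,0]],
    [0,[1,0,-139],[0,0,0]],
    [0,[1,0,-139],[0,0,0]]
  ]
}}

```text
time: 25.05
ee_pos: [0.435, -0.365, 0.0136]
tcp_rot: [179.8, 0.1, 64.7]
wrist_force: [-0.1, 1.0, 8.0]
opening: 0.0249
grasp_force: 40.9
```

{"fn": "step_arm", "kwargs": {
  "targets": [
    [0,[0,0,45],[0,0,0]],
    [0,[0,10,92],[0,0,0.06]],
    [0,[3,50,120],[0,0,0.12]],
    [0,[5,95,140],[0,0,0.18]],
    [0,[7,140,160],[0,0,0.24]],
    [0,[9,185,180],[0,0,0.3]],
    [0,[11,230,200],[0,0,0.36]],
    [0,[13,275,220],[0,0,0.42]]
  ]
}}

```text
time: 25.85
ee_pos: [0.4466, -0.0875, 0.2333]
tcp_rot: [179.9, 0.0, 88.9]
wrist_force: [1.0, 0.3, -0.9]
opening: 0.0248
grasp_force: 39.9
```

{"fn": "step_arm", "kwargs": {
  "targets": [
    [0,[1,45,20],[0,0,0.08]],
    [0,[2,90,35],[0,0,0.08]],
    [0,[3,135,35],[0,0,0.08]],
    [0,[4,180,35],[0,0,0.08]],
    [0,[5,220,35],[0,0,0.08]],
    [0,[5,230,35],[0,0,0.08]],
    [0,[5,230,35],[0,0,0.08]],
    [0,[5,230,35],[0,0,0.08]]
  ]
}}

```text
time: 26.65
ee_pos: [0.4518, 0.1403, 0.2666]
tcp_rot: [180.0, 0.0, 93.3]
wrist_force: [0.5, -0.2, -2.0]
opening: 0.0247
grasp_force: 39.9
```

{"fn": "step_arm", "kwargs": {
  "targets": [
    [0,[0,0,-30],[0,0,0]],
    [0,[0,0,-60],[0,0,0]],
    [0,[0,0,-60],[0,0,0]],
    [0.4,[0,0,-60],[0,0,0]],
    [0.4,[0,0,-60],[0,0,0]],
    [0.4,[0,0,-60],[0,0,0]],
    [0.4,[0,0,-20],[0,0,0]],
    [0.4,[0,0,25],[0,0,0]]
  ]
}}

```text
time: 27.45
ee_pos: [0.4511, 0.1403, 0.2908]
tcp_rot: [-179.8, 0.0, 93.3]
wrist_force: [1.1, 0.8, 0.6]
opening: 0.0343
grasp_force: 0.0
```

{"fn": "step_arm", "kwargs": {
  "targets": [
    [0.5,[20,0,40],[0,0,0]],
    [0.5,[65,4,60],[0,0,0]],
    [0.5,[110,8,80],[0,0,0]],
    [0.5,[155,12,90],[0,0,0]],
    [0.5,[177,13,90],[0,0,0]],
    [0.5,[177,13,90],[0,0,0]]
  ]
}}

```text
time: 28.05
ee_pos: [0.6322, 0.1538, 0.3776]
tcp_rot: [-179.8, 0.0, 93.3]
wrist_force: [-0.1, 0.7, -1.4]
opening: 0.0427
grasp_force: 0.0
```

Run:
```python
from m import *
st(); im,d,P=snap('wrist','w7.png'); W=cloud(d,P); z=W[...,2]
hsv=cv2.cvtColor(im,cv2.COLOR_RGB2HSV); h,s=[hsv[...,i].astype(int) for i in range(2)]
print('red');blobs(((h<8)|(h>172))&(s>130)&(z>.265)&(z<.3),W,20)
tray('t8.png')
tubes('scene','s8.png'); ontray2('s9.png')
```

```text
{'time': 28.05, 'ee_pos': [0.6322, 0.1538, 0.3776], 'tcp_rot': [-179.8175, 0.0446, 93.2802], 'wrist_force': [-0.059, 0.7151, -1.4405], 'opening': 0.0427, 'grasp_force': 0.0, 'q': [13.6755, 31.4938, 61.2323, 119.9262, -0.011, 100.3954]}
red
[313. 206.] 534 med [0.6277 0.1515 0.2765] rect [627.6 149.8] [13.1 19.3] 3.3 zmax 0.2777
paddle med [-0.002 -0.113  0.204] (z .197 at 0, .204 at .06)
knob top 0.2773 med [0.122  0.0151 0.2738]
on tray:
[400. 172.] 150 med [-0.0482  0.0208  0.2207] rect [-52.8  23.9] [29.1 54.8] 3.8 zmax 0.2259
[378. 174.] 107 med [-0.041  -0.0489  0.2284] rect [-49.8 -55.3] [55.4 29.3] 88.1 zmax 0.2392
[405. 185.] 151 med [0.0022 0.025  0.2203] rect [-0.9 23.6] [26.8 54.2] 1.6 zmax 0.2256
[382. 187.] 166 med [ 0.0038 -0.0479  0.2249] rect [ -2.5 -47.6] [54.  27.8] 89.1 zmax 0.23
[408. 200.] 170 med [0.0555 0.0203 0.221 ] rect [54.2 22.2] [30.2 54.9] 4.2 zmax 0.2266
[376. 201.] 21 med [ 0.052  -0.0814  0.236 ] rect [ 48.1 -80.4] [29.4  7.3] 1.4 zmax 0.2387
[387. 202.] 91 med [ 0.061  -0.046   0.2295] rect [ 52.7 -49.5] [24.9 44. ] 6.9 zmax 0.2391
```

View pics/w7.png

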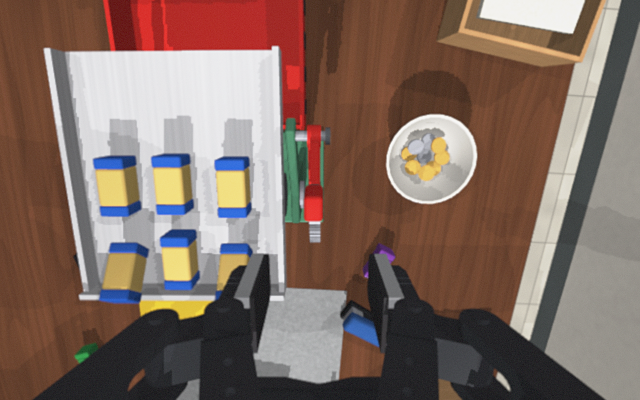

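All six tubes are on the held tray. In the wrist view the knob is at px (313,206), which gives (628,150) with its top at 0.277. I'm descending, pinching the knob across x and lifting it along its arc.

{"fn": "step_arm", "kwargs": {
  "targets": [
    [0.38,[-3,-4,-45],[0,0,0]],
    [0.38,[-3,-4,-90],[0,0,0]],
    [0.38,[-3,-4,-115],[0,0,0]],
    [0.38,[-3,-4,-126],[0,0,0]],
    [0.38,[-3,-4,-126],[0,0,0]],
    [0,[-3,-4,-126],[0,0,0]],
    [0,[-3,-4,-126],[0,0,0]],
    [0,[-3,-4,-126],[0,0,0]]
  ],
  "force": 40
}}

```text
time: 29.05
ee_pos: [0.6276, 0.15, 0.2577]
tcp_rot: [179.6, -0.0, 93.3]
wrist_force: [7.9, -0.2, -1.5]
opening: 0.0129
grasp_force: 42.5
```

{"fn": "step_arm", "kwargs": {
  "targets": [
    [0,[0,3,4],[-0.1,-0.006,0]],
    [0,[0,7,8],[-0.2,-0.012,0]],
    [0,[-1,11,12],[-0.3,-0.018,0]],
    [0,[-1,11,12],[-0.3,-0.018,0]],
    [0,[-1,11,12],[-0.3,-0.018,0]],
    [0,[-1,11,12],[-0.3,-0.018,0]],
    [0,[-1,11,12],[-0.3,-0.018,0]],
    [0,[-1,11,12],[-0.3,-0.018,0]]
  ]
}}

```text
time: 29.85
ee_pos: [0.627, 0.1612, 0.2691]
tcp_rot: [179.5, 17.2, 93.2]
wrist_force: [10.7, 0.4, -2.9]
opening: 0.0129
grasp_force: 42.6
```

Run:
```python
from m import *
st(); a=snap('scene','f1.png')[0]; b=tray('f2.png')[0]
cv2.imwrite('pics/f.png',np.hstack([cv2.resize(a[130:270,350:490,::-1],(400,400)),cv2.resize(b[80:220,235:375,::-1],(400,400))]))
```

```text
{'time': 29.85, 'ee_pos': [0.627, 0.1612, 0.2691], 'tcp_rot': [179.5422, 17.1588, 93.1772], 'wrist_force': [10.6841, 0.3644, -2.9053], 'opening': 0.0129, 'grasp_force': 42.5531, 'q': [21.558, 25.4228, 37.7188, 107.4061, -16.4083, 109.0489]}
knob top 0.2872 med [0.1231 0.027  0.2759]
```

View pics/f.png

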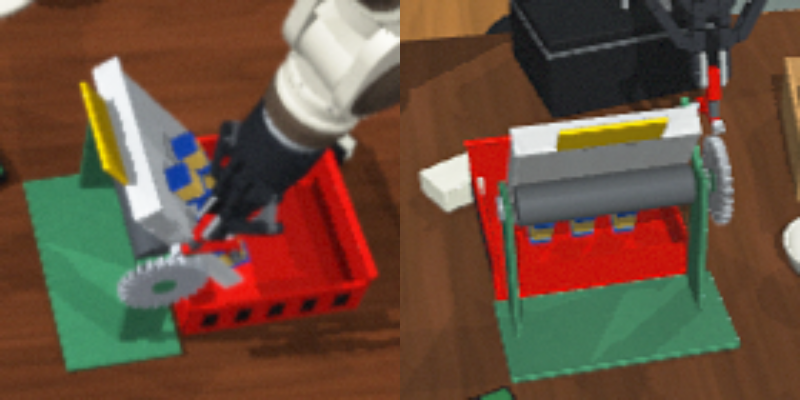

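The tray has tipped over and the tubes are sliding under the lip into the basket. I'm holding the pawl a little longer.

{"fn": "step_arm", "kwargs": {
  "targets": [
    [0,[0,0,0],[0,0,0]],
    [0,[0,0,0],[0,0,0]],
    [0,[0,0,0],[0,0,0]],
    [0,[0,0,0],[0,0,0]],
    [0,[0,0,0],[0,0,0]],
    [0,[0,0,0],[0,0,0]],
    [0,[0,0,0],[0,0,0]],
    [0,[0,0,0],[0,0,0]]
  ]
}}

```text
time: 30.75
ee_pos: [0.627, 0.1611, 0.2692]
tcp_rot: [179.5, 17.2, 93.2]
wrist_force: [12.0, -0.1, -3.4]
opening: 0.0126
grasp_force: 42.6
```

Run:
```python
from m import *
st(); a=snap('scene','g1.png')[0]; b=tray('g2.png')[0]
cv2.imwrite('pics/g.png',np.hstack([cv2.resize(a[130:270,350:490,::-1],(400,400)),cv2.resize(b[80:220,235:375,::-1],(400,400))]))
```

```text
{'time': 30.75, 'ee_pos': [0.627, 0.1611, 0.2692], 'tcp_rot': [179.5402, 17.1571, 93.1745], 'wrist_force': [11.9625, -0.0938, -3.4357], 'opening': 0.0126, 'grasp_force': 42.5518, 'q': [21.553, 25.4194, 37.7157, 107.4032, -16.4076, 109.0459]}
knob top 0.2883 med [0.123  0.0265 0.2764]
```

View pics/g.png

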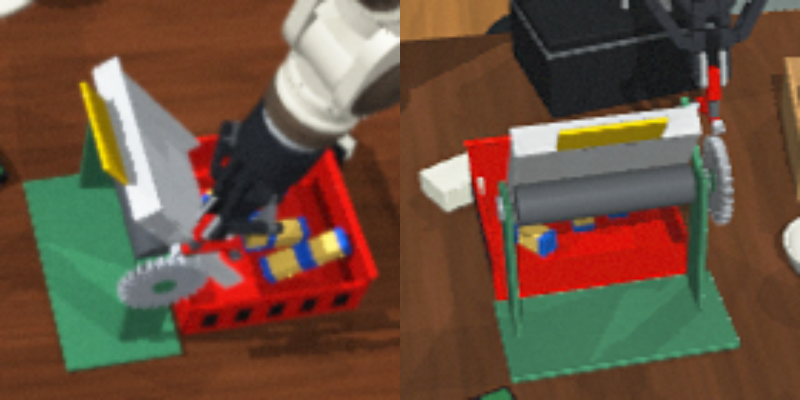

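The tray floor is empty and the tubes are in the basket. I'm lowering the pawl, letting go and rising.

{"fn": "step_arm", "kwargs": {
  "targets": [
    [0,[0,-4,-4],[0.1,0.006,0]],
    [0,[1,-8,-8],[0.2,0.012,0]],
    [0,[1,-11,-12],[0.3,0.018,0]],
    [0,[1,-11,-12],[0.3,0.018,0]],
    [0.38,[1,-11,-12],[0.3,0.018,0]],
    [0.38,[1,-11,-12],[0.3,0.018,0]],
    [0.38,[1,-11,20],[0.3,0.018,0]],
    [0.38,[1,-11,65],[0.3,0.018,0]]
  ]
}}

```text
time: 31.65
ee_pos: [0.6249, 0.1497, 0.3312]
tcp_rot: [-179.8, 0.1, 93.3]
wrist_force: [1.1, 0.9, 1.0]
opening: 0.0323
grasp_force: 0.0
```

{"fn": "step_arm", "kwargs": {
  "targets": [
    [0.2,[0,0,20],[0,0,0]],
    [0,[-40,-10,20],[0,0,0]],
    [0,[-80,-30,20],[0,0,0]],
    [0,[-115,-65,20],[0,0,0]],
    [0,[-115,-65,20],[0,0,0]]
  ]
}}

```text
time: 32.15
ee_pos: [0.5069, 0.0823, 0.3542]
tcp_rot: [179.9, 0.1, 93.2]
wrist_force: [-0.1, -0.1, 1.3]
opening: -0.0002
grasp_force: 0.0
```

Run:
```python
from m import *
st(); im,L=tray('k.png')
hsv=cv2.cvtColor(im,cv2.COLOR_RGB2HSV); h,s=[hsv[...,i].astype(int) for i in range(2)]
print('paddle');blobs((abs(L[...,0])<.2)&(L[...,1]<0.02)&(L[...,1]>-.15)&(h>20)&(h<35)&(s>130)&(L[...,2]>.15),L)
```

```text
{'time': 32.15, 'ee_pos': [0.5069, 0.0823, 0.3542], 'tcp_rot': [179.9167, 0.0561, 93.2464], 'wrist_force': [-0.0637, -0.0962, 1.2597], 'opening': -0.0002, 'grasp_force': 0.0, 'q': [9.2624, 4.7758, 23.9936, 109.1407, -0.0645, 96.0159]}
knob top 0.2807 med [0.1208 0.0209 0.2766]
paddle
[309. 126.] 258 med [-0.0036 -0.0488  0.2798] rect [ -2.8 -45.4] [107.4  32.5] 2.4 zmax 0.2937
```

The knob has dropped and the paddle is back at the tipped pose. I'm pressing it along the same arc as before.

{"fn": "step_arm", "kwargs": {
  "targets": [
    [0,[2,0,-42],[0,0,0]],
    [0,[2,0,-62],[0,0,0]],
    [0,[2,-4,-73],[0,0,0]],
    [0,[3,-16,-82],[0,0,0]],
    [0,[4,-31,-93],[0,0,0]],
    [0,[5,-44,-106],[0,0,0]],
    [0,[5,-55,-120],[0,0,0]],
    [0,[6,-64,-136],[0,0,0]]
  ]
}}

```text
time: 33.0
ee_pos: [0.5181, 0.022, 0.2173]
tcp_rot: [179.8, -0.1, 93.4]
wrist_force: [-1.3, 5.4, 4.5]
opening: 0.0002
grasp_force: 2.9
```

{"fn": "step_arm", "kwargs": {
  "targets": [
    [0,[0,-4,-9],[0,0,0]],
    [0,[0,-8,-18],[0,0,0]],
    [0,[0,-8,-20],[0,0,0]],
    [0,[0,-8,-22],[0,0,0]],
    [0,[0,-8,-22],[0,0,0]]
  ]
}}

```text
time: 33.5
ee_pos: [0.5182, 0.013, 0.1969]
tcp_rot: [179.7, 0.0, 93.3]
wrist_force: [-2.4, 0.4, 18.5]
opening: 0.0001
grasp_force: 8.9
```

{"fn": "step_arm", "kwargs": {
  "targets": [
    [0,[0,0,20],[0,0,0]],
    [0,[0,-5,60],[0,0,0]],
    [0,[-30,-40,80],[0,0,0]],
    [0,[-70,-70,100],[0,0,0]],
    [0,[-110,-100,100],[0,0,0]],
    [0,[-150,-130,100],[0,0,0]],
    [0,[-170,-160,100],[0,0,0]],
    [0,[-170,-160,100],[0,0,0]]
  ]
}}

```text
time: 34.3
ee_pos: [0.345, -0.1498, 0.295]
tcp_rot: [180.0, 0.1, 93.1]
wrist_force: [-0.3, 0.7, -0.6]
opening: -0.0001
grasp_force: 0.0
```

Run:
```python
from m import *
st(); im,L=tray('n2.png'); a,d,P=snap('scene','n1.png'); W=cloud(d,P);z=W[...,2]
hsv=cv2.cvtColor(a,cv2.COLOR_RGB2HSV); h,s=[hsv[...,i].astype(int) for i in range(2)]
print('blue in basket');blobs((h>100)&(h<125)&(s>120)&(z<.1)&(W[...,1]>.15)&(W[...,1]<.45),W,6)
cv2.imwrite('pics/n.png',np.hstack([cv2.resize(a[150:290,350:490,::-1],(400,400)),cv2.resize(a[180:310,190:350,::-1],(400,400))]))
```

```text
{'time': 34.3, 'ee_pos': [0.345, -0.1498, 0.295], 'tcp_rot': [179.9546, 0.1144, 93.0637], 'wrist_force': [-0.348, 0.6939, -0.5754], 'opening': -0.0001, 'grasp_force': 0.0, 'q': [-23.4124, -16.4522, -2.3537, 104.0068, -0.0822, 63.5238]}
paddle med [-0.003 -0.114  0.204] (z .197 at 0, .204 at .06)
knob top 0.2766 med [0.1225 0.0163 0.2726]
blue in basket
[371.   1.] 24 med [-1.0103  0.3132 -0.1862] rect [-1013.4   308.4] [40.5 31.1] 49.3 zmax -0.1711
[449. 193.] 15 med [0.4318 0.3415 0.031 ] rect [430.9 342.1] [25.5  7.9] 1.6 zmax 0.0378
[456. 217.] 58 med [0.5441 0.3355 0.0488] rect [524.7 339.1] [19.3 75.7] 77.1 zmax 0.0579
[470. 214.] 24 med [0.546  0.3753 0.0755] rect [539.2 378.1] [17.8 34.8] 82.0 zmax 0.0806
[444. 214.] 7 med [0.5107 0.3058 0.0234] rect [511.7 309. ] [4.  7.1] 8.4 zmax 0.03
[443. 224.] 17 med [0.5522 0.291  0.0305] rect [551.3 291.7] [24.7 10.1] 25.4 zmax 0.0357
```

View pics/n.png

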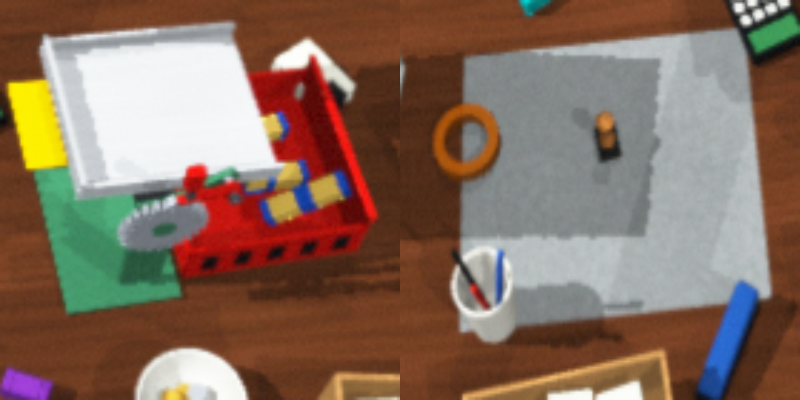

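The tray is level, the knob is down and the bystanders look unmoved. Some tubes are hidden under the lip and one leans on the far wall, so I'm taking a wrist view from above the basket to count them.

{"fn": "step_arm", "kwargs": {
  "targets": [
    [0,[5,20,40],[0,0,0]],
    [0,[20,60,70],[0,0,0]],
    [0,[40,105,80],[0,0,0]],
    [0,[60,150,80],[0,0,0]],
    [0,[80,195,80],[0,0,0]],
    [0,[100,240,80],[0,0,0]],
    [0,[115,285,80],[0,0,0]],
    [0,[130,330,80],[0,0,0]]
  ]
}}

```text
time: 35.2
ee_pos: [0.4772, 0.187, 0.3732]
tcp_rot: [-180.0, 0.0, 93.5]
wrist_force: [1.4, -0.4, 1.0]
opening: -0.0001
grasp_force: 0.0
```

{"fn": "step_arm", "kwargs": {
  "targets": [
    [0,[10,45,0],[0,0,0]],
    [0,[20,90,0],[0,0,0]],
    [0,[30,135,0],[0,0,0]],
    [0,[35,180,0],[0,0,0]],
    [0,[35,210,0],[0,0,0]],
    [0,[35,210,0],[0,0,0]]
  ]
}}

```text
time: 35.8
ee_pos: [0.5109, 0.3991, 0.3697]
tcp_rot: [-179.8, 0.1, 93.6]
wrist_force: [0.5, 0.4, -1.0]
opening: 0.0005
grasp_force: 0.0
```

Run:
```python
from m import *
st(); im,d,P=snap('wrist','w9.png'); W=cloud(d,P);z=W[...,2]
a=np.radians(3.4);L=W.copy()
L[...,:2]=(W[...,:2]-[.507,.1187])@np.array([[np.cos(a),np.sin(a)],[-np.sin(a),np.cos(a)]]).T
hsv=cv2.cvtColor(im,cv2.COLOR_RGB2HSV); h,s=[hsv[...,i].astype(int) for i in range(2)]
near=(z<.12)&(abs(L[...,0])<.16)&(L[...,1]>.05)&(L[...,1]<.4)
p=L[near&((h<8)|(h>172))&(s>130)&(z>.055)];print('rim stand frame',np.percentile(p,[1,99],axis=0).round(3))
print('blue');blobs(near&(h>100)&(h<125)&(s>120),L,40)
print('brass');blobs(near&(h>18)&(h<32)&(s>90),L,60)
```

```text
{'time': 35.8, 'ee_pos': [0.5109, 0.3991, 0.3697], 'tcp_rot': [-179.7593, 0.1248, 93.6472], 'wrist_force': [0.5339, 0.4154, -0.9595], 'opening': 0.0005, 'grasp_force': 0.0, 'q': [37.9774, 29.7577, 57.6152, 118.1266, 0.0327, 124.3304]}
rim stand frame [[-0.123  0.063  0.055]
 [ 0.107  0.276  0.084]]
blue
[343. 175.] 239 med [0.0497 0.2563 0.075 ] rect [ 50.1 255.4] [12.9 24.2] 90.0 zmax 0.0783
[307. 182.] 154 med [0.0029 0.2355 0.0302] rect [  3.5 233.6] [ 8.3 23.5] 89.2 zmax 0.0322
[236. 193.] 166 med [-0.0971  0.2192  0.0301] rect [-99.1 217.8] [26.2  9.7] 13.7 zmax 0.0318
[341. 204.] 173 med [0.0489 0.2113 0.054 ] rect [ 49.5 211.1] [14.6 25.1] 89.6 zmax 0.0579
[307. 213.] 89 med [0.0025 0.1904 0.0308] rect [  2.6 190.5] [ 7.9 22.9] 87.4 zmax 0.0324
[250. 225.] 249 med [-0.0788  0.1717  0.0303] rect [-83.  172.6] [25.5 31. ] 43.1 zmax 0.0319
[306. 230.] 311 med [0.0021 0.1745 0.0567] rect [  2.6 173.3] [24.4 23.3] 89.7 zmax 0.0581
[339. 227.] 61 med [0.047  0.1693 0.03  ] rect [ 48.3 169.8] [23.   6.8] 0.5 zmax 0.0324
[274. 249.] 93 med [-0.0461  0.1341  0.0304] rect [-48.  132.2] [23.4  7.8] 38.2 zmax 0.0321
brass
[342. 190.] 317 med [0.0497 0.2341 0.0664] rect [ 49.8 233.6] [24.4 25.6] 0.8 zmax 0.0726
[307. 198.] 361 med [0.0027 0.2124 0.0305] rect [  2.8 211.5] [31.4 22.6] 89.3 zmax 0.0319
[240. 208.] 416 med [-0.0914  0.1974  0.0303] rect [-93.6 196.2] [24.8 31.2] 13.2 zmax 0.0319
[340. 216.] 248 med [0.0484 0.1891 0.0405] rect [ 48.5 188.4] [24.6 24.7] 0.1 zmax 0.0467
[307. 218.] 68 med [0.0028 0.1846 0.0373] rect [  2.7 184.5] [ 1.5 22.8] 87.4 zmax 0.0443
[264. 239.] 402 med [-0.0598  0.15    0.0301] rect [-61.6 148. ] [24.7 31.5] 41.2 zmax 0.0318
```

View pics/w9.png

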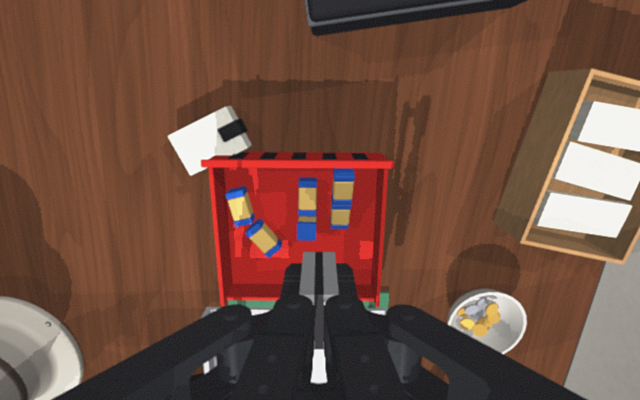

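The wrist view shows all six tubes within the red walls. Two are flat at px (240,208) and (264,239), one is flat at (307,198) and one stands upright at (306,230). At (342,190) one leans on another, with its middle about 55 mm high, under the 75 mm limit. The tray is held level and the arm is clear, so I'm handing in.

```bash
python3 -c "
from workcell import bot
print(bot.job_done())"
```

```text
the job is handed in; nothing more can be done
None
```

I handed the job in at about 36 s; the interface gave no verdict. In the last images all six tubes are in the red basket, the tray is level on its dropped pawl, the other desk items look unmoved and the arm is clear.

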